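Find the rocking rivet tin

TASK

Of the two small plain grey-metal rivet tins, one has a bent base. With the fingers shut, press down on the rim of the left-hand tin and then on the rim of the right-hand tin (left and right as the robot sees them), pausing a moment on each press, to see which one rocks. Then set the rocking tin upright in the wooden tray and leave the steady one standing where it is; do not disturb the wider gold-lidded wax tin.

Things in the scene. Friction and masses are not known exactly. Their poses are not given: they have to be found in the camera images.
- tin_a: plain grey-metal flat round rivet tin, 64 mm across, 20 mm high, 0.12 kg, upright. Lid face sunk 2 mm in a rolled rim 60 mm across: press with shut fingers centred 30 mm from the axis. Grip across its full width, 7 to 18 mm above its underside. Origin: centre of underside; z up. Twin of tin_b; they stand 100 mm or more apart in y.
- tin_b: twin of tin_a in looks, size and frame (64 mm across, 20 mm high, origin: centre of underside). One of the two tins is bent: its base bulges 5 mm; it stands level but leans some 12 degrees when its rim is pressed with 1 to 3 N (pressed rim sinks 5 mm), and rocks back when let go; the other has a flat base and does not lean
- tray: shallow square tray of light wood, fixed to the table, 160 x 160 mm outside, walls 6 mm thick and 22 mm high, inner floor 6 mm above the table and 148 mm wide. Origin: centre of its underside on the table; x and y along its sides, z up
- wax_tin: bystander: wider round wax tin with a gold-coloured lid, 68 mm across and 34 mm high, to be left alone. Origin: centre of the underside. Other fixed obstacles: a grey roll 140 mm high slants along the right of the work (its edge at y = -0.14 for x = 0.45, y = -0.03 for x = 0.60), a leather bag 230 mm high lies beyond and left of the tray; come in above them

How it is judged:
By the outcome, as a careful person would: the job done as asked, in the order asked, and still so for the second after the job is handed in, with the robot touching nothing.
It also fails if it takes over 58 s, if anything falls off the work surface, if the arm or the gripper's body presses on something with over 40 N, if the wrist force passes 120 N, or if a joint passes its speed limit or range.

ROBOT

A 6-joint arm with a two-finger parallel gripper is mounted at the origin on a cart in front of the work surface, level with it; the furniture and walls round the work are solid. World frame = base frame: x ahead of the robot, y to its left, z up, the work surface at z = 0. Lengths are in m, angles in rad, forces in N, time in s.
With the tool pointing down it reaches from about 0.35 to 0.775 m from the base axis. Payload 7.3 kg.
Tool frame: the origin (TCP) lies at the very end of the fingers, on their centre line; the grasp point (between the pads) lies 19 mm behind it; z points along the fingers, y is the line along which they close (so a half turn about z gives the same grasp; the last joint's range is limited). The gripper opens to 92 mm and grips with 3 to 60 N. Pads are 19 mm wide; open, the fingers measure 130 mm over their backs; the gripper's body (75 mm by 190 mm) begins 47 mm behind the grasp point.
Start: joints at [-1.472, 0.342, 1.524, -0, 1.275, -0.146], TCP at [0.127, -0.509, 0.227] pointing down, gripper open.
Joint ranges: [-2.53, 2.53], [-0.77, 2.02], [0.04, 2.7], [-1, 4.14], [0.28, 2.66], [-3.11, 3.11]. Speed limits (rad/s): [2.57, 2.57, 3.14, 3.14, 3.14, 3.14].

INTERFACE

Orientations are given as [roll, pitch, yaw] about the fixed x, y, z axes, in that order (R = Rz(yaw) Ry(pitch) Rx(roll)).
In Python, from cell import observe, read_camera, get_calibration, hand_in, search_frame gives the robot as it stands.
- The arm moves only by the tool step_arm, never from a script. Its argument "commands" is a list of rows, each an object with "translation": the shift along the tool's x, y, z in mm, a list of three; "roll": the turn about the tool's z in rad. In form: [{"translation": [x, y, z], "roll": roll}, ...]. A call has 1 to 20 rows; each row shifts and turns the commanded pose from where the row before left it, along the tool's axes as they then stand; what a row does not reach is not made up. A row lasts 1/12 s, in which the tool goes at most 41.7 mm and 7.16 degrees, less where a joint would pass 70% of its speed; a pose out of reach is approached as far as the arm can. A call is refused whole if a number of a shift passes 41.7 or a number of a turn 0.125, either way. A call with a gripper value outside its range is refused whole. "fingers" is the opening, from 0 (shut) to 1 (fully open), set as the call begins (left out, the last holds). The fingers move at their own pace and stop on an object; "grip_force" is the grip in N (left out, the last holds). Time passes only in rows, so rows that do not move let the fingers close. It gives the time, the measured TCP pose, the force, the opening and the grip force at its end, in the units of the state.
- observe(): the state, without advancing time (a new reading comes with each control period).
- read_camera(name): name is "scene" or "top" or "wrist"; returns the picture (400x640x3 uint8, red, green, blue); there is no depth.
- get_calibration(name): a dict with "camera_matrix" (3x3 intrinsics, pixels), "world_from_camera" (4x4, takes a point from camera to world coordinates). Camera axes: x right, y up, looking along -z (the intrinsics and any distortion apply to the point x, -y, -z); pixel columns grow to the right and rows downward; lengths in m; the calibration is good to about 2 mm. A picture is of the moment at which its call begins: read the wrist's pose just before it. get_calibration takes no time and is no camera call; for the wrist camera it gives the pose at the moment of the call.
- hand_in(): hands the job in; it is judged then, once.
Trained networks look in the newest picture that a camera, given by its name, has taken for a name from the list of things; names that differ only in an ending like _2 or _b are one class to them, and where a whole thing is asked for, a point or a joint stands for the part that bears it (a point fixed in the world has none). Each returns a list of dicts, best first, with "confidence" (0 to 1); they miss things now and then, are a little off and sometimes report something else, mostly with a low value. They report only what shows in the picture. A call takes as long as a camera call.
- search_frame(camera, name): "at" ([x, y, z] in m, in world coordinates, good to about 4 mm: the middle of the surface that is visible of it).
The state is a dict: "time": time; "qpos": joint angles; "qvel": joint speeds; "joint_efforts": joint torques, N m; "tool_pos": TCP position; "tool_rot": TCP orientation; "contact_force": force on the tool from outside, world axes, zero at the start; "torque": the same for the moment, N m; "opening": finger opening in m; "grip_force": force on a finger pad.
Only numpy, scipy, OpenCV 4.12 (cv2) and the standard library are available. Lean on these libraries where they do the work, as an engineer would, in place of code of your own. Each camera call takes 0.05 s, during which the arm holds its last target. There are 200 camera calls.

## Working session

There is one attempt and no reset: what is moved stays moved. The work goes in short steps, Python scripts to look and compute and a tool call to move; the robot and the scene stay as the last step left them, time stands still between calls to the robot, and variables do not carry over. Pictures are saved under pics/ and viewed, at most 10 in all, crops included, and the job is handed in when it is done.

Besides the shell and the picture viewer there is one more tool, called after ">>>" as name(argument=value, ...) on one line, values as JSON. step_arm: Moves the arm, as the interface text tells. Its arguments: {"type":"object","properties":{"commands":{"type":"array"},"fingers":{"type":"number"},"grip_force":{"type":"number"}},"required":["commands"]}

```bash
mkdir -p pics; python3 - <<'E'
from cell import *
import cv2
for c in("top","scene"):
    p=read_camera(c); cv2.imwrite(f"pics/{c}0.png",p[:,:,::-1])
    for n in("tin_a","tray","wax_tin"):
        print(c,n,[(d['confidence'],d['at']) for d in search_frame(c,n)][:4])
s=observe();print(s['time'],s['tool_pos'],s['tool_rot'],s['contact_force'],s['opening'])
E
```

```text
top tin_a [(0.81, [0.5037, 0.0446, 0.0202]), (0.73, [0.5053, 0.1812, 0.0166])]
top tray [(0.75, [0.4624, 0.3614, 0.0104])]
top wax_tin [(0.75, [0.6415, 0.1016, 0.0382])]
scene tin_a [(0.8, [0.4994, 0.0502, 0.0139]), (0.78, [0.5, 0.1875, 0.0144])]
scene tray [(0.82, [0.4525, 0.3666, 0.0018])]
scene wax_tin [(0.56, [0.6386, 0.1161, 0.0325])]
0.4 [ 0.12725313 -0.50928702  0.2266233 ] [-3.14143492e+00 -2.59794030e-05  2.44782302e-01] [ 0.57250635 -0.573803   -0.39172877] 0.09178793013990418
```

View pics/top0.png

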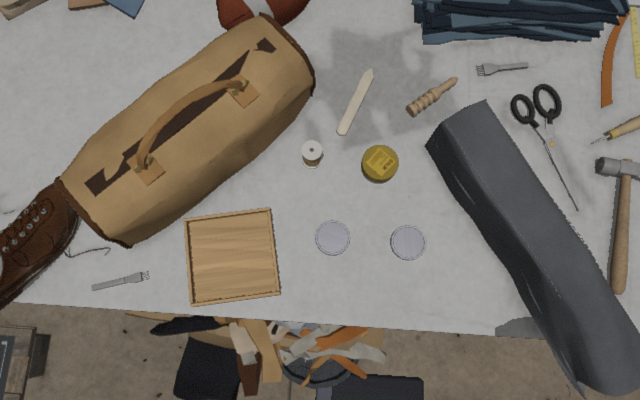

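View pics/scene0.png

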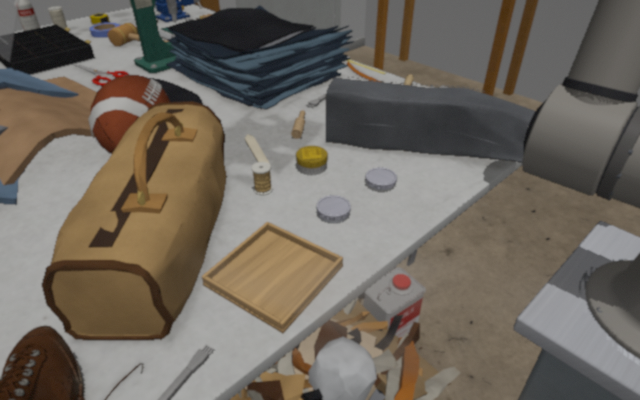

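The top view shows the tins at about (332,237) and (407,242), the tray at (232,256) and the wax tin at (380,162). The scene view agrees, and the tins are clear of the roll and the bag. I'll refine the positions from the pixels while I set out.

```bash
cat > h.py <<'E'
import numpy as np, cv2
from cell import *
def px2w(u,v,z,K,T):
    K=np.array(K);T=np.array(T)
    d=np.linalg.inv(K)@[u,v,1]; d=T[:3,:3]@[d[0],-d[1],-d[2]]; o=T[:3,3]
    return o+d*(z-o[2])/d[2]
E
python3 - <<'E'
from h import *
c=get_calibration("top");print(c.keys())
K,T=c["camera_matrix"],c["world_from_camera"];print(np.round(T,3).tolist())
for n,u,v,z in(("L",332.5,237.5,.02),("R",407.5,242.5,.02),("wax",380,163,.034),("t1",185,219,.022),("t2",269,208,.022),("t3",280,295,.022),("t4",192,305,.022),("bag",125,245,0.05)):
    print(n,px2w(u,v,z,K,T).round(4))
E
```

```text
dict_keys(['camera_matrix', 'world_from_camera'])
[[0.067, 0.974, -0.218, 0.375], [-0.998, 0.065, -0.017, 0.207], [-0.003, 0.218, 0.976, 0.87], [0.0, 0.0, 0.0, 1.0]]
L [0.5023 0.1795 0.02  ]
R [0.5022 0.0436 0.02  ]
wax [0.6446 0.1003 0.034 ]
t1 [0.5181 0.4504 0.022 ]
t2 [0.5487 0.299  0.022 ]
t3 [0.3938 0.2661 0.022 ]
t4 [0.3663 0.4189 0.022 ]
bag [0.4605 0.5411 0.05  ]
```

>>> step_arm(commands=[{"translation":[30,-25,0],"roll":0.06},{"translation":[30,-25,0],"roll":0.06},{"translation":[30,-25,0],"roll":0.06},{"translation":[30,-25,0],"roll":0.065},{"translation":[30,-25,0],"roll":0},{"translation":[30,-25,0],"roll":0},{"translation":[20,-35,0],"roll":0},{"translation":[20,-35,0],"roll":0},{"translation":[20,-35,0],"roll":0},{"translation":[20,-35,0],"roll":0},{"translation":[10,-40,0],"roll":0},{"translation":[10,-40,0],"roll":0},{"translation":[0,-40,0],"roll":0},{"translation":[0,-40,0],"roll":0},{"translation":[0,-40,0],"roll":0},{"translation":[0,-40,0],"roll":0},{"translation":[0,-20,0],"roll":0},{"translation":[0,0,0],"roll":0},{"translation":[0,0,0],"roll":0},{"translation":[0,0,0],"roll":0}], fingers=0)

```text
time: 2.07
tool_pos: [0.3903, 0.0573, 0.2267]
tool_rot: [3.141, -0.0, 0.0]
contact_force: [-0.4, -0.2, -0.5]
opening: 0.0004
grip_force: 0.0
```

>>> step_arm(commands=[{"translation":[20,-30,0],"roll":0},{"translation":[20,-30,0],"roll":0},{"translation":[0,0,0],"roll":0},{"translation":[0,0,0],"roll":0}])

```text
time: 2.4
tool_pos: [0.431, 0.1173, 0.2262]
tool_rot: [3.141, 0.001, -0.0]
contact_force: [-0.3, -0.4, 0.3]
opening: 0.0005
grip_force: 0.0
```

```bash
python3 - <<'E'
from h import *
p=read_camera("wrist"); c=get_calibration("wrist"); cv2.imwrite("pics/w1.png",p[:,:,::-1])
print(np.round(c["world_from_camera"],3).tolist(), observe()['tool_pos'])
for d in search_frame("wrist","tin_a"): print(d)
g=cv2.medianBlur(cv2.cvtColor(p,cv2.COLOR_RGB2GRAY),5)
h=cv2.HoughCircles(g,cv2.HOUGH_GRADIENT,1,60,param1=80,param2=25,minRadius=25,maxRadius=110)
if h is not None:
  for u,v,r in h[0][:6]: print(u,v,r,px2w(u,v,.02,c["camera_matrix"],c["world_from_camera"]).round(4))
E
```

```text
[[-0.001, 0.957, 0.291, 0.509], [-1.0, -0.001, -0.0, 0.117], [0.0, -0.291, 0.957, 0.383], [0.0, 0.0, 0.0, 1.0]] [0.43030707 0.11668388 0.22623461]
{'at': [0.5077, 0.039, 0.0183], 'confidence': 0.79}
{'at': [0.5066, 0.1805, 0.0191], 'confidence': 0.62}
97.5 160.5 79.4 [0.4455 0.3523 0.02  ]
406.5 299.5 92.6 [0.2825 0.0242 0.02  ]
```

View pics/w1.png

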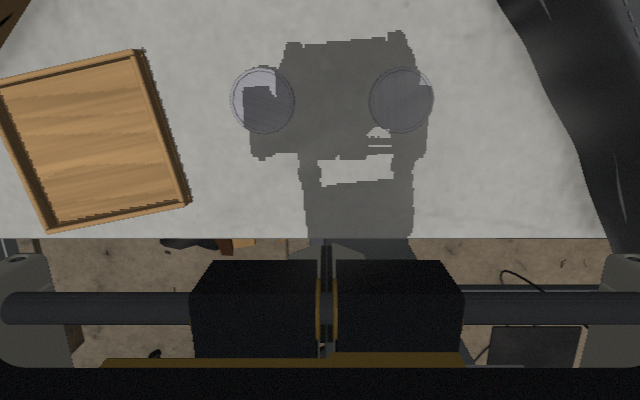

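The wrist view shows the tins at (263,100) and (401,100), and the tray corners at (140,51), (188,204) and (48,232).

```bash
python3 - <<'E'
from h import *
c=get_calibration("wrist");K,T=c["camera_matrix"],c["world_from_camera"]
for u,v,z in((263,100,.02),(401.5,100,.02),(231,100,.02),(295,100,.02),(263,67,.02),(263,134,.015),(140,51,.022),(188,204,.022),(48,232,.022)): print(u,v,px2w(u,v,z,K,T).round(4))
E
```

```text
263 100 [0.5048 0.1788 0.02  ]
401.5 100 [0.5046 0.0431 0.02  ]
231 100 [0.5049 0.2101 0.02  ]
295 100 [0.5048 0.1474 0.02  ]
263 67 [0.5351 0.1772 0.02  ]
263 134 [0.4715 0.1814 0.015 ]
140 51 [0.5492 0.2914 0.022 ]
188 204 [0.3991 0.2636 0.022 ]
48 232 [0.3676 0.4193 0.022 ]
```

>>> step_arm(commands=[{"translation":[20,-31,20],"roll":0},{"translation":[22,-32,35],"roll":0},{"translation":[0,0,40],"roll":0},{"translation":[0,0,40],"roll":0},{"translation":[0,0,35],"roll":0},{"translation":[0,0,20],"roll":0},{"translation":[0,0,0],"roll":0},{"translation":[0,0,0],"roll":0},{"translation":[0,0,0],"roll":0}])

```text
time: 3.25
tool_pos: [0.4688, 0.1733, 0.0455]
tool_rot: [-3.141, -0.002, -0.001]
contact_force: [1.2, -0.3, 0.6]
opening: 0.0006
grip_force: 0.0
```

>>> step_arm(commands=[{"translation":[0,0,4],"roll":0},{"translation":[0,0,4],"roll":0},{"translation":[0,0,2],"roll":0},{"translation":[0,0,2],"roll":0},{"translation":[0,0,1],"roll":0},{"translation":[0,0,0],"roll":0},{"translation":[0,0,0],"roll":0}])

```text
time: 3.83
tool_pos: [0.4677, 0.1739, 0.0309]
tool_rot: [3.141, 0.0, -0.0]
contact_force: [0.5, 0.1, -0.3]
opening: 0.0006
grip_force: 0.0
```

>>> step_arm(commands=[{"translation":[5.5,-5.5,0],"roll":0},{"translation":[0,0,3],"roll":0},{"translation":[0,0,2],"roll":0},{"translation":[0,0,2],"roll":0},{"translation":[0,0,1],"roll":0},{"translation":[0,0,0],"roll":0},{"translation":[0,0,0],"roll":0}])

```text
time: 4.42
tool_pos: [0.473, 0.1793, 0.0228]
tool_rot: [3.141, 0.0, -0.0]
contact_force: [0.2, 0.4, -0.6]
opening: 0.0005
grip_force: 0.0
```

>>> step_arm(commands=[{"translation":[0,0,1],"roll":0},{"translation":[0,0,1],"roll":0},{"translation":[0,0,0],"roll":0},{"translation":[0,0,0],"roll":0}])

```text
time: 4.75
tool_pos: [0.4731, 0.1794, 0.0209]
tool_rot: [3.141, 0.0, -0.0]
contact_force: [0.3, -0.4, 0.1]
opening: 0.0006
grip_force: 0.0
```

>>> step_arm(commands=[{"translation":[0,0,1],"roll":0},{"translation":[0,0,0.5],"roll":0},{"translation":[0,0,0],"roll":0},{"translation":[0,0,0],"roll":0},{"translation":[0,0,0],"roll":0}])

```text
time: 5.17
tool_pos: [0.4734, 0.1794, 0.0199]
tool_rot: [-3.142, -0.001, -0.0]
contact_force: [-1.0, -0.4, 4.8]
opening: 0.0006
grip_force: 2.5
```

>>> step_arm(commands=[{"translation":[0,0,0.6],"roll":0},{"translation":[0,0,0],"roll":0},{"translation":[0,0,0],"roll":0},{"translation":[0,0,0],"roll":0},{"translation":[0,0,0],"roll":0},{"translation":[0,0,0],"roll":0},{"translation":[0,0,0],"roll":0},{"translation":[0,0,0],"roll":0}])

```text
time: 5.83
tool_pos: [0.4734, 0.1794, 0.0197]
tool_rot: [-3.142, -0.001, -0.0]
contact_force: [-3.0, -0.1, 10.2]
opening: 0.0004
grip_force: 4.6
```

```bash
python3 - <<'E'
from h import *
cv2.imwrite("pics/w2.png",read_camera("wrist")[:,:,::-1]); cv2.imwrite("pics/s2.png",cv2.resize(read_camera("scene")[120:260,240:440,::-1],None,fx=3,fy=3))
s=observe();print(s['tool_pos'],s['contact_force'])
E
```

```text
[0.47340755 0.1794458  0.01968801] [-3.21075026 -0.82027896  9.04523436]
```

View pics/s2.png

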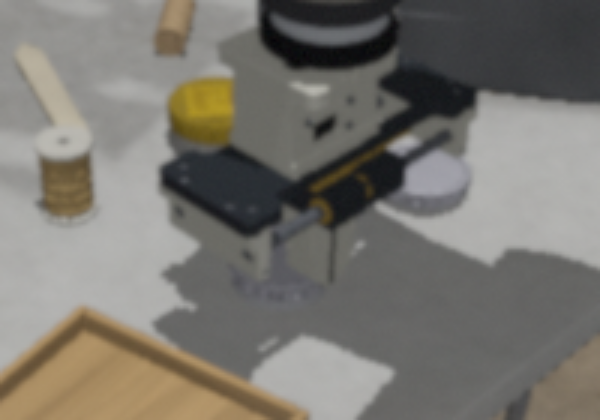

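The crop shows the left tin level under the closed fingers. It takes 10 N with its rim still at 20 mm, so it's steady. Next I press the right one.

>>> step_arm(commands=[{"translation":[0,0,-5],"roll":0},{"translation":[0,0,-20],"roll":0},{"translation":[0,0,-20],"roll":0},{"translation":[0,30,0],"roll":0},{"translation":[0,30,0],"roll":0},{"translation":[0,30,0],"roll":0},{"translation":[0,30,0],"roll":0},{"translation":[0,16.4,0],"roll":0},{"translation":[0,0,0],"roll":0},{"translation":[0,0,20],"roll":0},{"translation":[0,0,15],"roll":0},{"translation":[0,0,5],"roll":0},{"translation":[0,0,0],"roll":0},{"translation":[0,0,0],"roll":0}])

```text
time: 7.1
tool_pos: [0.4732, 0.0436, 0.024]
tool_rot: [-3.142, 0.0, 0.0]
contact_force: [0.1, -0.8, -0.4]
opening: 0.0007
grip_force: 0.0
```

>>> step_arm(commands=[{"translation":[0,0,1],"roll":0},{"translation":[0,0,0.5],"roll":0},{"translation":[0,0,0],"roll":0},{"translation":[0,0,0],"roll":0}])

```text
time: 7.43
tool_pos: [0.4734, 0.0431, 0.0228]
tool_rot: [3.141, -0.001, -0.0]
contact_force: [-0.3, -0.4, 0.4]
opening: 0.0007
grip_force: 0.0
```

>>> step_arm(commands=[{"translation":[0,0,1],"roll":0},{"translation":[0,0,1],"roll":0},{"translation":[0,0,1],"roll":0},{"translation":[0,0,0.5],"roll":0},{"translation":[0,0,0],"roll":0},{"translation":[0,0,0],"roll":0}])

```text
time: 7.93
tool_pos: [0.4731, 0.043, 0.0188]
tool_rot: [3.142, 0.0, -0.0]
contact_force: [-0.8, -0.3, 1.1]
opening: 0.0005
grip_force: 0.3
```

>>> step_arm(commands=[{"translation":[0,0,1],"roll":0},{"translation":[0,0,1],"roll":0},{"translation":[0,0,0.5],"roll":0},{"translation":[0,0,0],"roll":0},{"translation":[0,0,0],"roll":0},{"translation":[0,0,0],"roll":0},{"translation":[0,0,0],"roll":0},{"translation":[0,0,0],"roll":0},{"translation":[0,0,0],"roll":0},{"translation":[0,0,0],"roll":0}])

```text
time: 8.77
tool_pos: [0.4732, 0.043, 0.0163]
tool_rot: [3.141, -0.0, -0.0]
contact_force: [-0.1, 0.0, 0.2]
opening: 0.0005
grip_force: 0.2
```

>>> step_arm(commands=[{"translation":[0,0,0.7],"roll":0},{"translation":[0,0,0.7],"roll":0},{"translation":[0,0,0],"roll":0},{"translation":[0,0,0],"roll":0},{"translation":[0,0,0],"roll":0},{"translation":[0,0,0],"roll":0},{"translation":[0,0,0],"roll":0},{"translation":[0,0,0],"roll":0}])

```text
time: 9.43
tool_pos: [0.4729, 0.043, 0.0149]
tool_rot: [3.142, 0.0, -0.0]
contact_force: [-3.6, -0.3, 4.4]
opening: 0.0006
grip_force: 2.1
```

```bash
python3 - <<'E'
from h import *
cv2.imwrite("pics/s3.png",cv2.resize(read_camera("scene")[110:250,280:480,::-1],None,fx=3,fy=3))
s=observe();print(s['tool_pos'],s['contact_force'],s['grip_force'])
E
```

```text
[0.47294408 0.04303544 0.01494085] [-3.55883593  0.17335316  4.59661038] 2.198426674003713
```

View pics/s3.png

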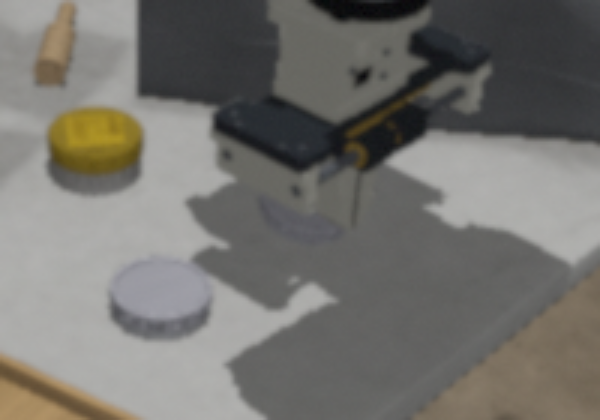

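The right tin's rim sank 5 mm under about 1 N and then went firm, so the right one rocks. I'll lift, open and check where it stands.

>>> step_arm(commands=[{"translation":[0,0,-3],"roll":0},{"translation":[0,0,-6],"roll":0},{"translation":[0,0,-20],"roll":0},{"translation":[0,0,-35],"roll":0},{"translation":[0,0,-40],"roll":0},{"translation":[0,0,-30],"roll":0},{"translation":[0,0,0],"roll":0},{"translation":[0,0,0],"roll":0},{"translation":[0,0,0],"roll":0}])

```text
time: 10.23
tool_pos: [0.4729, 0.043, 0.1487]
tool_rot: [3.141, -0.0, -0.0]
contact_force: [-0.6, 0.5, -0.6]
opening: 0.0003
grip_force: 0.0
```

>>> step_arm(commands=[{"translation":[0,0,0],"roll":0},{"translation":[0,0,0],"roll":0},{"translation":[0,0,0],"roll":0},{"translation":[0,0,0],"roll":0},{"translation":[0,0,0],"roll":0},{"translation":[0,0,0],"roll":0},{"translation":[0,0,0],"roll":0},{"translation":[0,0,0],"roll":0}], fingers=1)

```text
time: 10.9
tool_pos: [0.4731, 0.043, 0.1489]
tool_rot: [3.141, 0.0, -0.0]
contact_force: [0.3, -0.6, 0.4]
opening: 0.0491
grip_force: 0.0
```

```bash
python3 - <<'E'
from h import *
p=read_camera("wrist");cv2.imwrite("pics/w4.png",p[:,:,::-1])
print([(d['confidence'],d['at']) for d in search_frame("wrist","tin_a")])
s=observe();print(s['time'],s['tool_pos'],s['contact_force'],s['opening'])
E
```

```text
[(0.77, [0.5065, 0.0407, 0.0171]), (0.68, [0.5089, 0.1807, 0.0183])]
11.0 [0.47317058 0.04301366 0.14895612] [-0.19627733 -0.19521966 -0.42684875] 0.057075923844329364
```

View pics/w4.png

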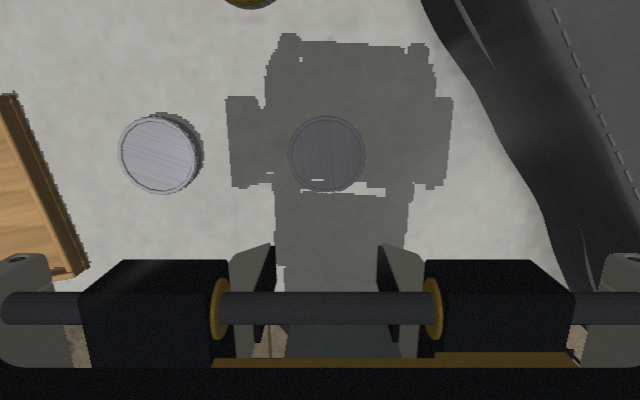

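Both tins are still upright: the right one at (327,153), the left at (159,155).

```bash
python3 - <<'E'
from h import *
c=get_calibration("wrist");K,T=c["camera_matrix"],c["world_from_camera"]
for u,v in((327,153.5),(289,153.5),(365.5,153.5),(159,154.5)): print(px2w(u,v,.02,K,T).round(4))
E
```

```text
[0.5076 0.043  0.02  ]
[0.5076 0.0736 0.02  ]
[0.5076 0.0121 0.02  ]
[0.5069 0.1783 0.02  ]
```

>>> step_arm(commands=[{"translation":[15,0,0],"roll":0.085},{"translation":[15,0,0],"roll":0.085},{"translation":[0,0,0],"roll":0.08},{"translation":[0,0,20],"roll":0},{"translation":[0,0,20],"roll":0},{"translation":[0,0,20],"roll":0},{"translation":[0,0,10],"roll":0},{"translation":[0,0,0],"roll":0},{"translation":[0,0,0],"roll":0}])

```text
time: 11.75
tool_pos: [0.5032, 0.0417, 0.079]
tool_rot: [3.141, 0.001, -0.25]
contact_force: [0.6, 0.1, 0.2]
opening: 0.0916
grip_force: 0.0
```

>>> step_arm(commands=[{"translation":[2.5,-2,20],"roll":0},{"translation":[0,0,20],"roll":0},{"translation":[0,0,15],"roll":0},{"translation":[0,0,10],"roll":0},{"translation":[0,0,5],"roll":0},{"translation":[0,0,3],"roll":0},{"translation":[0,0,0],"roll":0},{"translation":[0,0,0],"roll":0},{"translation":[0,0,0],"roll":0}])

```text
time: 12.5
tool_pos: [0.5066, 0.043, 0.0068]
tool_rot: [-3.141, -0.002, -0.25]
contact_force: [-0.7, -0.4, 0.4]
opening: 0.0921
grip_force: 0.0
```

>>> step_arm(commands=[{"translation":[0,0,0],"roll":0},{"translation":[0,0,0],"roll":0},{"translation":[0,0,0],"roll":0},{"translation":[0,0,0],"roll":0},{"translation":[0,0,0],"roll":0},{"translation":[0,0,0],"roll":0},{"translation":[0,0,0],"roll":0},{"translation":[0,0,0],"roll":0},{"translation":[0,0,0],"roll":0}], fingers=0, grip_force=15)

```text
time: 13.25
tool_pos: [0.5061, 0.043, 0.006]
tool_rot: [3.142, -0.0, -0.25]
contact_force: [-0.1, 0.2, 1.0]
opening: 0.0631
grip_force: 15.0
```

>>> step_arm(commands=[{"translation":[0,0,-5],"roll":0},{"translation":[0,0,-15],"roll":0},{"translation":[0,0,-25],"roll":0},{"translation":[0,0,-25],"roll":0},{"translation":[0,0,-20],"roll":0},{"translation":[0,0,0],"roll":-0.09},{"translation":[0,0,0],"roll":-0.09},{"translation":[0,0,0],"roll":-0.09},{"translation":[0,0,0],"roll":-0.09},{"translation":[0,0,0],"roll":-0.09},{"translation":[0,0,0],"roll":0},{"translation":[0,0,0],"roll":0}])

```text
time: 14.25
tool_pos: [0.5058, 0.0431, 0.0959]
tool_rot: [-3.142, 0.0, 0.197]
contact_force: [-0.1, -0.7, -1.6]
opening: 0.0634
grip_force: 15.0
```

>>> step_arm(commands=[{"translation":[1,-15,0],"roll":0},{"translation":[1,-25,0],"roll":0},{"translation":[2,-28,0],"roll":0},{"translation":[2,-28,0],"roll":0},{"translation":[2,-28,0],"roll":0},{"translation":[2,-28,0],"roll":0},{"translation":[1,-28,0],"roll":0},{"translation":[1,-28,0],"roll":0},{"translation":[1,-28,0],"roll":0},{"translation":[1,-28,0],"roll":0},{"translation":[1,-25,0],"roll":0},{"translation":[0,-17,0],"roll":0},{"translation":[0,-10,0],"roll":0},{"translation":[0,0,0],"roll":0},{"translation":[0,0,0],"roll":0},{"translation":[0,0,0],"roll":0}])

```text
time: 15.58
tool_pos: [0.4582, 0.3546, 0.0958]
tool_rot: [3.141, 0.001, 0.198]
contact_force: [-0.1, -0.5, -1.9]
opening: 0.0632
grip_force: 15.0
```

```bash
python3 - <<'E'
from h import *
p=read_camera("top");cv2.imwrite("pics/t5.png",cv2.resize(p[150:350,130:450,::-1],None,fx=2,fy=2))
s=observe();print(s['time'],s['tool_pos'],s['tool_rot'],s['opening'])
E
```

```text
15.6333 [0.45829488 0.35454502 0.09586791] [3.14103705e+00 3.85245671e-04 1.98085558e-01] 0.06303730019709204
```

View pics/t5.png

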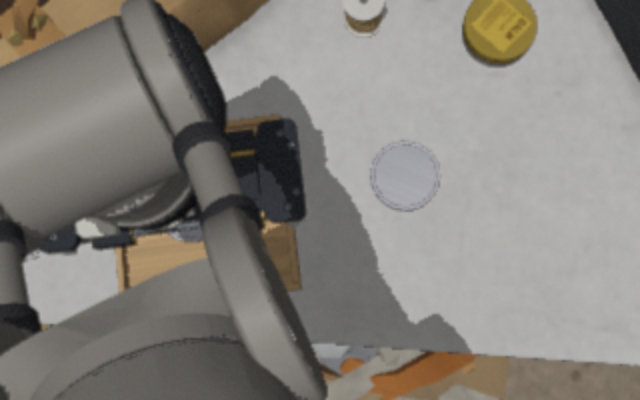

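The gripper holds the tin over the middle of the tray, and the left tin at crop (405,176) hasn't moved. I'll lower it now.

>>> step_arm(commands=[{"translation":[0,1,15],"roll":0},{"translation":[0,0,25],"roll":0},{"translation":[0,0,20],"roll":0},{"translation":[0,0,10],"roll":0},{"translation":[0,0,5],"roll":0},{"translation":[0,0,3],"roll":0},{"translation":[0,0,2],"roll":0},{"translation":[0,0,1],"roll":0},{"translation":[0,0,0],"roll":0},{"translation":[0,0,0],"roll":0},{"translation":[0,0,0],"roll":0}])

```text
time: 16.55
tool_pos: [0.4585, 0.355, 0.0155]
tool_rot: [-3.141, -0.001, 0.2]
contact_force: [0.6, -0.2, -1.0]
opening: 0.0634
grip_force: 15.0
```

>>> step_arm(commands=[{"translation":[0,0,1.5],"roll":0},{"translation":[0,0,1],"roll":0},{"translation":[0,0,0.5],"roll":0},{"translation":[0,0,0],"roll":0},{"translation":[0,0,0],"roll":0}])

```text
time: 16.97
tool_pos: [0.4582, 0.3548, 0.0121]
tool_rot: [3.142, -0.0, 0.2]
contact_force: [-0.4, 0.1, 0.8]
opening: 0.0629
grip_force: 15.0
```

>>> step_arm(commands=[{"translation":[0,0,0],"roll":0},{"translation":[0,0,0],"roll":0},{"translation":[0,0,0],"roll":0},{"translation":[0,0,0],"roll":0},{"translation":[0,0,0],"roll":0},{"translation":[0,0,0],"roll":0}], fingers=0.87)

```text
time: 17.47
tool_pos: [0.4582, 0.3547, 0.0119]
tool_rot: [3.141, 0.0, 0.2]
contact_force: [-0.5, 0.7, -0.5]
opening: 0.0793
grip_force: 0.0
```

>>> step_arm(commands=[{"translation":[0,0,-5],"roll":0},{"translation":[0,0,-10],"roll":0},{"translation":[0,0,-20],"roll":0},{"translation":[0,0,-35],"roll":0},{"translation":[0,0,-40],"roll":0},{"translation":[0,0,-40],"roll":0},{"translation":[0,20,-20],"roll":0},{"translation":[0,35,0],"roll":0},{"translation":[0,35,0],"roll":0},{"translation":[0,35,0],"roll":0},{"translation":[0,35,0],"roll":0},{"translation":[0,35,0],"roll":0},{"translation":[0,35,0],"roll":0},{"translation":[0,35,0],"roll":0},{"translation":[0,35,0],"roll":0},{"translation":[0,20,0],"roll":0},{"translation":[0,0,0],"roll":0},{"translation":[0,0,0],"roll":0},{"translation":[0,0,0],"roll":0}])

```text
time: 19.05
tool_pos: [0.5215, 0.0417, 0.1825]
tool_rot: [-3.141, -0.001, 0.2]
contact_force: [-1.3, 0.3, 0.3]
opening: 0.08
grip_force: 0.0
```

```bash
python3 - <<'E'
from h import *
p=read_camera("top");q=read_camera("scene")
a=cv2.resize(p[140:320,150:450,::-1],None,fx=2,fy=2);b=cv2.resize(q[140:340,190:440,::-1],None,fx=2,fy=2)[:, :500]
im=np.zeros((600,800,3),np.uint8);im[:270]=cv2.resize(p[140:320,150:450,::-1],(800,270)) ;im[280:600,:400]=cv2.resize(b,(400,320));cv2.imwrite("pics/f.png",im)
s=observe();print(s['time'],s['tool_pos'],s['opening'],s['contact_force'])
E
```

```text
19.15 [0.52149039 0.04230372 0.18227924] 0.07947731331957832 [ 0.39895366 -0.77053631 -1.09182042]
```

View pics/f.png

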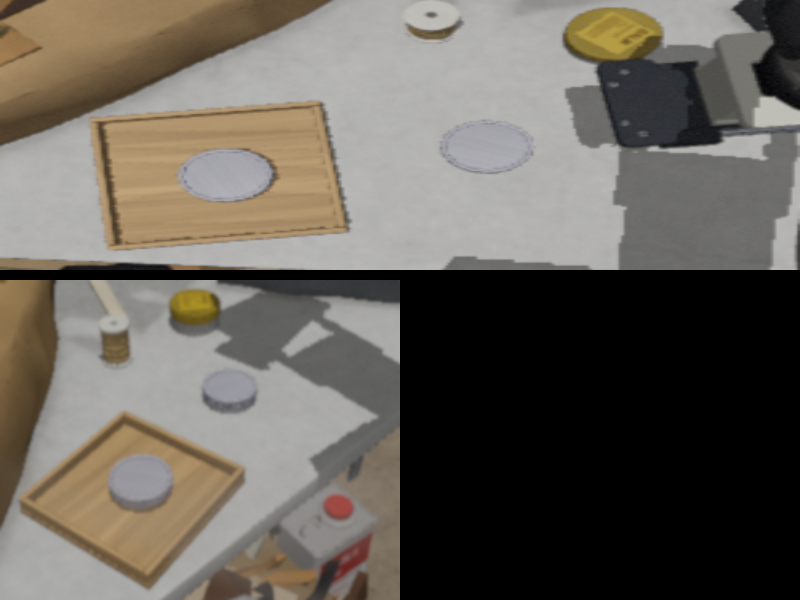

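The picture shows the rocking tin upright in the tray at (226,175). The steady tin at (487,147) and the wax tin at (613,35) are where they were, and the robot is clear.

```bash
python3 -c "
from cell import *
print(hand_in())"
```

```text
the job is handed in; nothing more can be done
None
```

The right-hand tin was the one that rocked: it now stands upright in the tray, the steady left-hand tin and the wax tin are where they were, and the job is handed in at about 19 s.

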